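# Clear, try and hold open the gauge box cover

## Task

Somebody left a casting on the blue cover of the gauge box: lay it, without dropping it, flat in the empty bay of the black tray. Then, before touching the yellow catch, tug the cover up by its handle to learn whether it is caught; if it is, do not force it but slide the catch back. Lift the cover well open, past 45 degrees but short of upright, and finish while still holding it there so that I can load the gauge; leave everything else where it is.

Things in the scene. Friction and masses are not known exactly. Their poses are not given: they have to be found in the camera images.
- gauge_box: Grey gauge box, 300 (its y) x 220 (its x) x 95 mm high, fixed; origin at the centre of its underside on the bench, x from its front to its rear hinge, z up. The shut blue cover's flat top is 117 mm above the bench, from 120 mm before to 111 mm behind the origin. On the front wall a black catch housing, 110 mm wide, reaches 154 mm before the origin; its top is 85 mm above the bench.
- cover: The blue cover: flat sheet 306 mm wide (box y) x 231 mm, with a black bow handle on top and, under its front edge, a steel hook that hangs into the catch housing. Its frame lies on the hinge line, mid width; parallel to the box's frame when shut.
- cover_angle (a joint): Angle of the blue cover (about 0.7 kg, hinged along the box's y at its rear): 0 = shut, grows as the front edge rises, 1.57 = upright, stop at 1.7. No stay: it falls shut when let go. Caught, it rises only about 0.03 rad (5 to 6 mm at the handle) and stops hard; free, it lifts on with 4 to 8 N at the handle. Gripping the bar may itself change the tool force by some 8 N; a 20 N tug does no harm.
- cover_hinge (a point): Point on the cover's hinge line, mid width: 116 mm behind the box's origin and 98 mm above the bench. Does not move.
- handle_bar (a point): Middle of the round bar of the black bow handle, on its axis: bar 14 mm thick, 120 mm long along the box's y, 35 mm free under it, 186 mm before the hinge line; cover shut: 159 mm above the bench, 70 mm before the box's origin. Best pinched from above across the bar (fingers closing along the box's x); it can turn between the fingers as the cover swings.
- catch: The slide catch: yellow thumb piece on the housing's top, with a hidden bolt that passes over the cover's hook. Origin under the thumb piece, on the housing's top.
- catch_travel (a joint): Travel of the slide catch in m along the box's +y: 0 = fully home (caught), 0.026 = fully back (free), a stop. It stays where it is left and takes about 3 N. Often left part way, from 2 to 22 mm; its bolt is hidden in the housing and lets go somewhere about mid travel, so its place does not tell surely whether the cover is caught.
- thumb (a point): Middle of the catch's yellow thumb piece, 12 (box x) x 16 (box y) x 18 mm high, on the housing's top, 142 mm before the box's origin; this point is 94.5 mm above the bench, 9.5 mm above the housing's top. The cover's front edge is 22 mm behind it; free on both sides along y.
- casting: The bare aluminium casting left on the cover behind the handle: 104 mm long (its x), web 16 mm wide, bolt ears 22 mm across at both ends 12 mm high, round centre boss 30 mm across and 28 mm high, 0.14 kg. Origin under the boss on its underside.
- tray: Black plastic tray, 300 mm (its x) x 250 mm (its y) x 55 mm high, fixed to the bench; origin at the centre of its underside. A divider 50 mm high parts it into two bays: the +y one empty, the -y one with toothed rails holding three castings.
- empty_bay (a point): Centre of the floor of the tray's empty bay, 5 mm above the bench; the bay is 290 mm (tray x) x 117 mm (tray y), its walls reach 50 mm above this floor.
- racked_0: Casting like the first, in the tray's rails. Leave alone.
- racked_1: Casting like the first, in the tray's rails. Leave alone.
- racked_2: Casting like the first, in the tray's rails. Leave alone.
- caliper: Caliper lying on the bench, 150 mm long. Leave alone.
- plug_gauge: Plug gauge lying on the bench, 116 mm long, 20 mm thick. Leave alone.
- deburrer: Deburring tool with blue handle, 150 mm long, lying on the bench. Leave alone.
- carton: Cardboard box 140 x 100 x 70 mm on the bench. Leave alone.
- reject_bin: Red open bin 160 x 110 x 60 mm on the bench. Leave alone.

How it is judged:
On the way, in this order (a step that is already met when the one before it is completed fails the run):
1. the casting lies flat and released in the empty bay of the tray (x of casting in the frame of empty_bay between -0.14 and 0.14 m and y of casting in the frame of empty_bay between -0.055 and 0.055 m and z of casting in the frame of empty_bay below 0.006 m and angle between casting's own z axis and vertical below 0.15 rad and linear speed of casting below 0.03 m/s and contact force between the fingers and casting below 0.1 N), for 0.2 s.
2. the cover is tugged up by the fingers (raised by at least 0.012 rad) while the catch is still where it was left (value of joint cover_angle above 0.012 rad and contact force between the fingers and cover above 0.5 N and distance of thumb from where it was at the start of the episode below 0.004 m), for 0.04 s.
At the end, for the whole second after the job is handed in: The cover is held still by the fingers at 0.76 to 1.48 rad, the catch is free of the cover's hook (over 10 mm back), and the casting lies flat and at rest on the floor of the tray's empty bay (value of joint cover_angle between 0.76 and 1.48 rad and velocity of joint cover_angle between -0.1 and 0.1 rad/s and contact force between the fingers and cover above 1 N and value of joint catch_travel above 0.01 m and x of casting in the frame of empty_bay between -0.14 and 0.14 m and y of casting in the frame of empty_bay between -0.055 and 0.055 m and z of casting in the frame of empty_bay below 0.006 m and angle between casting's own z axis and vertical below 0.15 rad and linear speed of casting below 0.03 m/s); the arm keeps its last pose, push and grip.
It fails at once if the caught cover is forced: over 50 N between the cover's hook and the bolt (contact force between cover and catch above 50 N).
It fails at once if the casting is dropped or thrown (over 0.6 m/s out of the fingers) (linear speed of casting above 0.6 m/s and contact force between the fingers and casting below 0.05 N).
It fails at once if a bystander is shifted by more than 25 mm (distance of any of racked_0, racked_1, racked_2, caliper, plug_gauge, deburrer, carton, reject_bin from where it was at the start of the episode above 0.025 m).
It also fails if it takes over 67 s, if anything falls off the work surface, if the arm or the gripper's body presses on something with over 40 N, if the wrist force passes 120 N, or if a joint passes its speed limit or range.

## Robot

A 6-joint arm with a two-finger parallel gripper is mounted at the origin on the work surface. World frame = base frame: x ahead of the robot, y to its left, z up, the work surface at z = 0. Lengths are in m, angles in rad, forces in N, time in s.
With the tool pointing down it reaches from about 0.35 to 0.975 m from the base axis. Payload 4.9 kg.
Tool frame: the origin (TCP) lies at the very end of the fingers, on their centre line; the grasp point (between the pads) lies robot.tcp_to_grasp behind it (robot.tcp_to_grasp is the distance from the TCP to the grasp point, in m); z points along the fingers, y is the direction in which the jaws open and shut (so a half turn about z gives the same grasp; the last joint's range is limited). The gripper opens to 85 mm and grips with 20 to 120 N. Pads are 22 mm wide; open, the fingers measure 114 mm over their backs; the gripper's body (76 mm by 85 mm) begins 54 mm behind the grasp point. The pads swing forward as they close: fully open they stand 13 mm farther back than shut.
Start: joints at [1.223, 0.053, 1.613, -0, 1.476, -0.119], TCP at [0.142, 0.609, 0.21] pointing down, gripper open.
Joint ranges: [-3.01, 3.01], [-1.01, 2.22], [0.06, 2.58], [-1.02, 4.17], [0.09, 2.62], [-3.14, 3.14]. Speed limits (rad/s): [2.57, 2.57, 3.14, 3.14, 3.14, 3.14].

## Interface

Orientations are given as a unit quaternion [x, y, z, w].
In Python, from rig import read_state, imaging, robot gives the robot as it stands.
- The arm moves only by the tool servo_tool, never from a script. Its argument "steps" is a list of rows, each a list of 7 numbers: the finger opening in m, from 0 to 0.0854, then the shift along the tool's x, y, z in m, then the turn, a rotation vector about the tool's x, y, z in degrees. A call has 1 to 12 rows; each row is the pose to reach, as a shift and turn from the pose commanded when the call began, along the tool's axes at that moment; what a row does not reach only later rows make up. A row lasts 1/8 s, in which the tool goes at most 62.5 mm and 10.7 degrees, less where a joint would pass 70% of its speed; a pose out of reach is approached as far as the arm can. A call with a gripper value outside its range is refused whole. The fingers move at their own pace and stop on an object; "grip_force" is the grip in N (left out, the last holds). Time passes only in rows, so rows that repeat a pose let the fingers close. It gives the time, the measured TCP pose, the force and the opening at its end, in the units of the state.
- read_state(): the state, without advancing time (a new reading comes with each control period).
- imaging.grab_frame(name): name is "scene" or "top" or "wrist"; returns a dict with "img" (384x512x3 uint8, blue, green, red), "range_z" (384x512 float32, m along the optical axis (not along the pixel's ray), 0 where there is no reading), "camera_matrix" (3x3 intrinsics, pixels), "view" (4x4, takes a point from world to camera coordinates); the wrist camera has in their place "T_tool_cam" (4x4, takes a point from camera to tool coordinates, whose origin is the TCP and whose axes are the flange's). Camera axes: x right, y down, z forward; pixel columns grow to the right and rows downward; lengths in m; the calibration is good to about 2 mm. A picture is of the moment at which its call begins: read the wrist's pose just before it.
- robot.job_done(): hands the job in, once; it reports no verdict.
The state is a dict: "t": time; "qpos": joint angles; "joint_vel": joint speeds; "joint_torque": joint torques, N m; "tool_pos": TCP position; "orientation": TCP orientation; "force": force on the tool from outside, world axes, zero at the start; "ft_torque": the same for the moment, N m; "gripper_width": finger opening in m.
Only numpy, scipy, OpenCV 4.12 (cv2) and the standard library are available. Lean on these libraries where they do the work, as an engineer would, in place of code of your own. Each camera call takes 0.05 s, during which the arm holds its last target. There are 200 camera calls.

## Working session

There is one attempt and no reset: what is moved stays moved. The work goes in short steps, Python scripts to look and compute and a tool call to move; the robot and the scene stay as the last step left them, time stands still between calls to the robot, and variables do not carry over. Pictures are saved under pics/ and viewed, about 8 in all and at most 12, crops included, and the job is handed in when it is done.

Besides the shell and the picture viewer there is one more tool, called as name([rows], argument=value, ...), one row to a line, values as JSON. servo_tool: Moves the arm, as the interface text tells. Its arguments: {"type":"object","properties":{"steps":{"type":"array","items":{"type":"array","items":{"type":"number"}}},"grip_force":{"type":"number"}},"required":["steps"]}

```bash
ls; mkdir -p pics
python3 - <<'E'
from rig import read_state, imaging, robot
import cv2,numpy as np
s=read_state(); print(s, robot.tcp_to_grasp)
for n in("scene","top"):
    f=imaging.grab_frame(n); cv2.imwrite(f"pics/{n}0.png",f["img"]); np.savez(f"{n}0.npz",**{k:v for k,v in f.items() if v is not None}); print(n,f["camera_matrix"].round(1).tolist(),f["view"].round(4).tolist())
a=cv2.imread("pics/top0.png");cv2.imwrite("pics/t0.png",cv2.resize(a,(800,600)))
E
```

```text
pics
{'t': 0.0, 'qpos': array([ 1.22299905e+00,  5.33514097e-02,  1.61428624e+00,  7.86224501e-06,
        1.47596911e+00, -1.18963040e-01]), 'joint_vel': array([-0.00064105, -0.00118296,  0.00143056,  0.00162417,  0.00279597,
       -0.00044446]), 'joint_torque': array([-9.09307764e-04, -3.93668675e+01, -3.70179713e+01, -8.69686505e-05,
        6.86953063e-03,  3.91529966e-06]), 'tool_pos': array([0.14152666, 0.60809364, 0.20837106]), 'orientation': array([ 1.14167953e-01,  9.93460953e-01, -9.78850837e-04, -2.36706389e-04]), 'force': array([-0.07006359, -0.18468613, -0.03963749]), 'ft_torque': array([-0.03252902, -0.01119829, -0.01027606]), 'gripper_width': 0.08527001465664902} 0.0187
scene [[453.0, 0.0, 261.7], [0.0, 453.0, 181.7], [0.0, 0.0, 1.0]] [[-0.6796, 0.7335, 0.0029, 0.3551], [0.6295, 0.5852, -0.5112, -0.2923], [-0.3766, -0.3456, -0.8595, 1.6668], [0.0, 0.0, 0.0, 1.0]]
top [[348.8, 0.0, 257.0], [0.0, 348.8, 194.3], [0.0, 0.0, 1.0]] [[-0.0228, -0.9995, 0.0236, -0.0105], [-0.9975, 0.0211, -0.0678, 0.5565], [0.0673, -0.0251, -0.9974, 1.2939], [0.0, 0.0, 0.0, 1.0]]
```

View pics/top0.png

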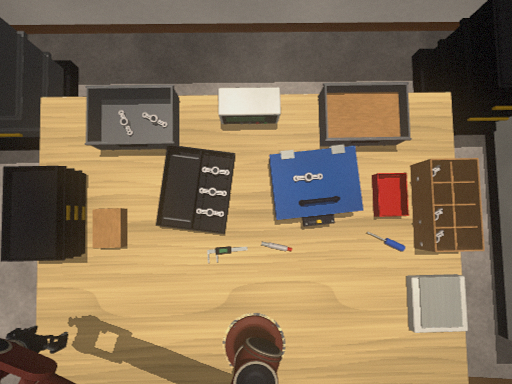

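View pics/scene0.png

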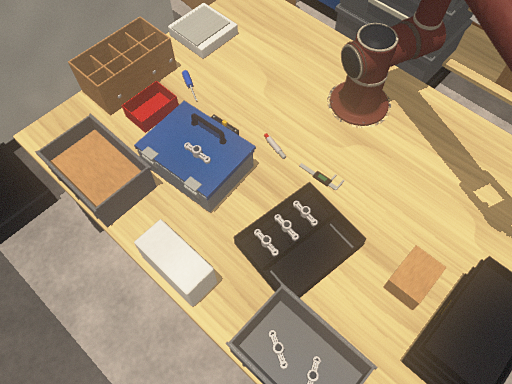

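The top view shows the blue cover around (316,183) with the catch at (318,220), casting at (308,177) and handle at (320,202). The tray is around (197,190) with its empty bay on the left, and the arm is clear of everything.

```bash
cat > h.py <<'E'
import cv2,numpy as np
from rig import read_state, imaging, robot
from scipy.spatial.transform import Rotation as R
def cam2world(f,s=None):
    if "view" in f and f["view"] is not None: return np.linalg.inv(f["view"])
    T=np.eye(4);T[:3,:3]=R.from_quat(s["orientation"]).as_matrix();T[:3,3]=s["tool_pos"]
    return T@f["T_tool_cam"]
def ray(f,px,z,T):
    px=np.atleast_2d(np.asarray(px,float)); d=np.c_[px,np.ones(len(px))]@np.linalg.inv(f["camera_matrix"]).T@T[:3,:3].T
    o=T[:3,3]; return o+d*((z-o[2])/d[:,2])[:,None]
def cloud(f,T):
    v,u=np.nonzero(f["range_z"]>0); z=f["range_z"][v,u]
    p=(np.c_[u,v,np.ones(len(u))]@np.linalg.inv(f["camera_matrix"]).T)*z[:,None]
    return u,v,p@T[:3,:3].T+T[:3,3]
def blob(m,n=1):
    c,_=cv2.findContours(m.astype(np.uint8),cv2.RETR_EXTERNAL,cv2.CHAIN_APPROX_NONE)
    return sorted(c,key=cv2.contourArea)[::-1][:n]
E
python3 - <<'E'
from h import *
np.set_printoptions(precision=4,suppress=True)
for n in("top","scene"):
    f=dict(np.load(n+"0.npz")); T=cam2world(f); hsv=cv2.cvtColor(f["img"],cv2.COLOR_BGR2HSV); H,S,V=cv2.split(hsv)
    X=np.full(f["range_z"].shape+(3,),np.nan); u,v,p=cloud(f,T); X[v,u]=p
    blue=(H>105)&(H<125)&(S>130)&(V>50)
    c=blob(cv2.morphologyEx(blue.astype(np.uint8),cv2.MORPH_CLOSE,np.ones((9,9))))[0]
    pts=ray(f,c[:,0],0.117,T); r=cv2.minAreaRect(pts[:,:2].astype(np.float32)); print(n,"cover",r,cv2.boxPoints(r).tolist())
    m=blue&np.isfinite(X[...,2]); print("cover z",np.nanmedian(X[...,2][m&(X[...,2]>.09)]))
    inside=np.zeros_like(H); cv2.drawContours(inside,[c],-1,1,-1)
    br=(S<60)&(V>120)&(inside>0)
    for b in blob(br,3):
        q=ray(f,b[:,0],0.129,T); r=cv2.minAreaRect(q[:,:2].astype(np.float32)); print(" bright",b[:,0].mean(0),r)
    hz=(X[...,2]>.145)&(X[...,2]<.19)&(cv2.dilate(inside,np.ones((15,15)))>0)
    q=X[hz]; print(" handle",len(q),q.mean(0) if len(q) else 0, cv2.minAreaRect(q[:,:2].astype(np.float32)) if len(q)>4 else 0)
    ye=(H>18)&(H<35)&(S>150)&(V>100)&(cv2.dilate(inside,np.ones((41,41)))>0)
    for b in blob(ye,2): print(" yellow",cv2.contourArea(b),b[:,0].mean(0),ray(f,b[:,0].mean(0),0.1,T))
f=dict(np.load("top0.npz"));T=cam2world(f)
V=f["img"].max(2);m=np.zeros_like(V);m[140:245,145:245]=(V[140:245,145:245]<75)
c=blob(cv2.morphologyEx(m,cv2.MORPH_CLOSE,np.ones((15,15))))[0]
q=ray(f,c[:,0],0.053,T);r=cv2.minAreaRect(q[:,:2].astype(np.float32));print("tray",r,cv2.boxPoints(r).tolist())
u,v,p=cloud(f,T);k=(u>165)&(u<190)&(v>165)&(v<215);print("bay z",np.percentile(p[k,2],[5,50,95]))
E
```

```text
top cover ((0.5879979729652405, -0.22726736962795258), (0.22858195006847382, 0.30056387186050415), 4.961917877197266) [[0.46113690733909607, -0.0874340608716011], [0.4871337115764618, -0.3868715465068817], [0.7148590087890625, -0.36710068583488464], [0.6888622045516968, -0.06766319274902344]]
cover z 0.11702055030741243
 bright [307.5    176.6935] ((0.6087820529937744, -0.19675573706626892), (0.10123837739229202, 0.027948563918471336), 88.8438491821289)
 bright [282. 159.] ((0.6699944138526917, -0.10965962707996368), (0.0, 0.0), 0.0)
 handle 189 [ 0.5349 -0.2273  0.161 ] ((0.5679324269294739, -0.2297285795211792), (0.10459902137517929, 0.13068869709968567), 5.01631498336792)
 yellow 8.0 [318.4167 221.1667] [[ 0.4512 -0.2352  0.1   ]]
scene cover ((0.605849027633667, -0.23014014959335327), (0.19073672592639923, 0.11894043534994125), 87.30015563964844) [[0.5419526100158691, -0.3226013779640198], [0.6607609987258911, -0.3282039165496826], [0.6697454452514648, -0.13767892122268677], [0.5509370565414429, -0.13207638263702393]]
cover z 0.11674566431209388
 bright [197.0857 152.0429] ((0.6029334664344788, -0.19432790577411652), (0.10639632493257523, 0.03798249363899231), 88.16417694091797)
 handle 33 [ 0.6041 -0.1975  0.1468] ((0.6059255003929138, -0.19608552753925323), (0.026715198531746864, 0.02550181932747364), 18.489791870117188)
 yellow 12.0 [223.75 122.5 ] [[ 0.4538 -0.2343  0.1   ]]
tray ((0.5959734320640564, 0.24037513136863708), (0.3311716616153717, 0.31889933347702026), 81.72117614746094) [[0.41434261202812195, 0.09947408735752106], [0.7299187183380127, 0.053555622696876526], [0.7776042222976685, 0.3812761902809143], [0.4620281457901001, 0.42719465494155884]]
bay z [0.0008 0.0056 0.0104]
```

servo_tool([
  [0.06,-0.05,-0.053,-0.01,0,0,8],
  [0.06,-0.09,-0.1,-0.02,0,0,16],
  [0.06,-0.13,-0.14,-0.03,0,0,24],
  [0.06,-0.17,-0.18,-0.04,0,0,32],
  [0.06,-0.21,-0.22,-0.05,0,0,40],
  [0.06,-0.25,-0.26,-0.05,0,0,48],
  [0.06,-0.29,-0.305,-0.05,0,0,56],
  [0.06,-0.33,-0.35,-0.05,0,0,64],
  [0.06,-0.37,-0.39,-0.05,0,0,72],
  [0.06,-0.41,-0.435,-0.05,0,0,72],
  [0.06,-0.45,-0.48,-0.05,0,0,72],
  [0.06,-0.48,-0.515,-0.05,0,0,72],
])

```text
t: 1.6
tool_pos: [0.4929, -0.004, 0.2591]
orientation: [0.677, 0.736, -0.0, -0.0]
force: [0.3, 0.6, 0.3]
gripper_width: 0.0599
```

```bash
cat >> h.py <<'E'
def go(target,jaw=None):
    """print shift and turn in tool axes to a world TCP target with jaw (tool y) yaw in deg"""
    s=read_state(); M=R.from_quat(s["orientation"]).as_matrix()
    d=M.T@(np.array(target)-s["tool_pos"]); y=np.degrees(np.arctan2(M[1,1],M[0,1]))
    t=None if jaw is None else -((jaw-y+90)%180-90)
    print("t",s["t"],"pos",s["tool_pos"].round(4),"jawyaw",round(y,2),"zax",M[:,2].round(4),"shift",d.round(4),"turn z",t,"F",s["force"].round(2),"w",round(s["gripper_width"],4),"q",s["qpos"].round(2))
E
python3 -c "
from h import *
go([.606,-.196,.25],5)
f=imaging.grab_frame('wrist');print(f['T_tool_cam'].round(3).tolist())"
```

```text
t 1.6 pos [ 0.4929 -0.004   0.2591] jawyaw 4.8 zax [-6.e-04  1.e-04 -1.e+00] shift [-0.2008  0.0967  0.009 ] turn z -0.20107115292974242 F [0.28 0.63 0.29] w 0.0599 q [-0.16 -0.29  1.85  0.    1.59 -0.24]
[[0.0, -0.96, -0.279, 0.071], [1.0, 0.0, 0.0, 0.001], [-0.0, -0.279, 0.96, -0.163], [0.0, 0.0, 0.0, 1.0]]
```

servo_tool([
  [0.06,-0.05,0.024,0,0,0,0],
  [0.06,-0.1,0.048,0,0,0,0],
  [0.06,-0.15,0.072,0,0,0,0],
  [0.06,-0.2,0.097,0,0,0,0],
  [0.06,-0.2,0.097,0,0,0,0],
])

```text
t: 2.28
tool_pos: [0.6065, -0.1954, 0.2574]
orientation: [0.678, 0.735, -0.001, -0.001]
force: [-0.3, 0.5, -0.8]
gripper_width: 0.0598
```

```bash
cat > look.py <<'E'
from h import *
import sys
s=read_state(); f=imaging.grab_frame("wrist"); T=cam2world(f,s)
cv2.imwrite(f"pics/{sys.argv[1]}.png",f["img"]); np.savez(sys.argv[1]+".npz",T=T,**f)
go(s["tool_pos"])
E
python3 look.py w1
python3 - <<'E'
from h import *
np.set_printoptions(precision=4,suppress=True)
f=dict(np.load("w1.npz"));T=f["T"];H,S,V=cv2.split(cv2.cvtColor(f["img"],cv2.COLOR_BGR2HSV))
u,v,p=cloud(f,T)
blue=(H>105)&(H<125)&(S>130); inb=blue[v,u]
print("cover z",np.median(p[inb,2]))
k=(p[:,2]>.123)&(p[:,2]<.152)&(abs(p[:,0]-.606)<.05)&(abs(p[:,1]+.196)<.08)
r=cv2.minAreaRect(p[k,:2].astype(np.float32));print("casting",k.sum(),r)
k=(p[:,2]>.139)&(p[:,2]<.152)&(abs(p[:,0]-.606)<.04)&(abs(p[:,1]+.196)<.05);print("boss",k.sum(),np.median(p[k],0),np.ptp(p[k],axis=0))
k=(p[:,2]>.155)&(p[:,2]<.185)&(p[:,0]<.58);print("bar",k.sum())
if k.sum()>4: print(cv2.minAreaRect(p[k,:2].astype(np.float32)),p[k,2].max())
E
```

```text
t 2.325 pos [ 0.606  -0.1937  0.2579] jawyaw 4.78 zax [-0.0027  0.0014 -1.    ] shift [-0.0017  0.0004  0.0005] turn z None F [-0.11  0.02  0.18] w 0.0602 q [-0.43  0.06  1.53  0.    1.56 -0.51]
cover z 0.11566478490616733
casting 1790 ((0.6062769293785095, -0.19824673235416412), (0.028623392805457115, 0.10284790396690369), 8.229744911193848)
boss 672 [ 0.606  -0.1972  0.1438] [0.0288 0.0289 0.0073]
bar 1370
((0.5225682258605957, -0.21603423357009888), (0.01406385749578476, 0.09473404288291931), 5.043115615844727) 0.1662344258434313
```

View pics/w1.png

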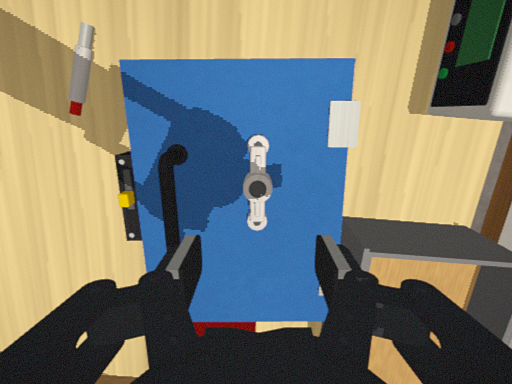

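The casting is seen whole at (258,187), the handle bar at about (170,200) and the yellow thumb at (126,199). Boss, bar and cover heights all agree with the given sizes.

servo_tool([
  [0.05,-0.002,0,0.04,0,0,0],
  [0.05,-0.002,0,0.08,0,0,0],
  [0.05,-0.002,0,0.11,0,0,0],
  [0.05,-0.002,0,0.125,0,0,0],
  [0.05,-0.002,0,0.135,0,0,0],
  [0.05,-0.002,0,0.137,0,0,0],
  [0.02,-0.002,0,0.137,0,0,0],
  [0.02,-0.002,0,0.137,0,0,0],
  [0.02,-0.002,0,0.137,0,0,0],
  [0.02,-0.002,0,0.137,0,0,0],
], grip_force=40)

```text
t: 3.58
tool_pos: [0.6068, -0.195, 0.1235]
orientation: [0.676, 0.737, 0.0, 0.001]
force: [0.0, 0.0, 2.4]
gripper_width: 0.0201
```

```bash
python3 look.py w2
python3 - <<'E'
from h import *
np.set_printoptions(precision=4,suppress=True)
f=dict(np.load("w1.npz"));T=f["T"];H,S,V=cv2.split(cv2.cvtColor(f["img"],cv2.COLOR_BGR2HSV))
ye=(H>18)&(H<35)&(S>170)&(V>100);ye[:,200:]=0;ye[:150]=0;ye[240:]=0
b=blob(ye)[0]
u,v,p=cloud(f,T);k=ye[v,u]&(p[:,2]>.095)&(p[:,2]<.11);print("thumb top",k.sum(),p[k].min(0),p[k].max(0),np.median(p[k],0))
E
```

```text
t 3.625 pos [ 0.6068 -0.195   0.1235] jawyaw 4.88 zax [ 1.2e-03 -6.0e-04 -1.0e+00] shift [ 0. -0.  0.] turn z None F [ 0.18 -0.01  2.94] w 0.0202 q [-0.43  0.15  1.66 -0.    1.33 -0.51]
thumb top 159 [ 0.4466 -0.2441  0.095 ] [ 0.4582 -0.2278  0.1036] [ 0.4537 -0.2355  0.1017]
```

View pics/w2.png

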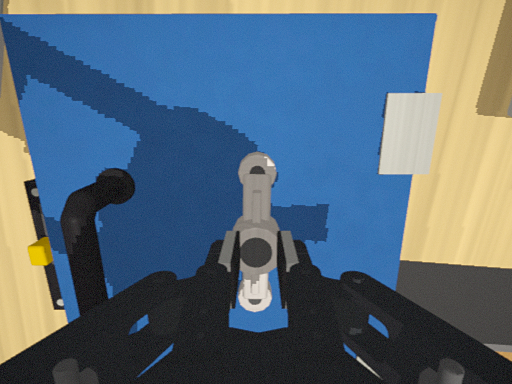

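The fingers straddle the boss at (257,250), but the 20 mm reading doesn't match a 30 mm boss. I'll close on and see where they stop.

servo_tool([
  [0.0,0,0,0,0,0,0],
  [0.0,0,0,0,0,0,0],
  [0.0,0,0,0,0,0,0],
])

```text
t: 4.0
tool_pos: [0.6067, -0.195, 0.1233]
orientation: [0.676, 0.737, 0.0, 0.001]
force: [-1.6, -0.0, 5.0]
gripper_width: -0.0
```

```bash
python3 look.py w3
python3 - <<'E'
from h import *
np.set_printoptions(precision=4,suppress=True)
for n in("w2","w3"):
    f=dict(np.load(n+".npz"));T=f["T"]
    u,v,p=cloud(f,T)
    print(n,"boss px z",p[(abs(u-257)<4)&(abs(v-250)<4)].mean(0))
    for nm,lo in(("left",(228,232)),("right",(285,290))):
        k=(abs(u-lo[0])<5)&(abs(v-250)<12);print(nm,np.median(p[k],0))
    k=(p[:,2]>.120)&(p[:,2]<.132)&(abs(p[:,0]-.606)<.02)&(p[:,1]>-.16)&(p[:,1]<-.12);print("near ear",k.sum(),p[k].mean(0))
E
cat /dev/null; python3 -c "
import cv2;a=cv2.imread('pics/w3.png')[130:340,150:360];cv2.imwrite('pics/w3c.png',cv2.resize(a,None,fx=2.5,fy=2.5))"
```

```text
t 4.05 pos [ 0.6067 -0.195   0.1233] jawyaw 4.89 zax [ 1.e-03 -6.e-04 -1.e+00] shift [0. 0. 0.] turn z None F [-0.41 -0.5   4.52] w 0.0004 q [-0.43  0.15  1.66 -0.    1.33 -0.51]
w2 boss px z [ 0.607  -0.1965  0.1442]
left [ 0.5931 -0.1845  0.1698]
right [ 0.6186 -0.1824  0.1697]
near ear 815 [ 0.6033 -0.1538  0.1276]
w3 boss px z [ 0.606  -0.1833  0.1699]
left [ 0.5893 -0.2056  0.1164]
right [ 0.6197 -0.1868  0.1555]
near ear 819 [ 0.6033 -0.1538  0.1276]
```

View pics/w3c.png

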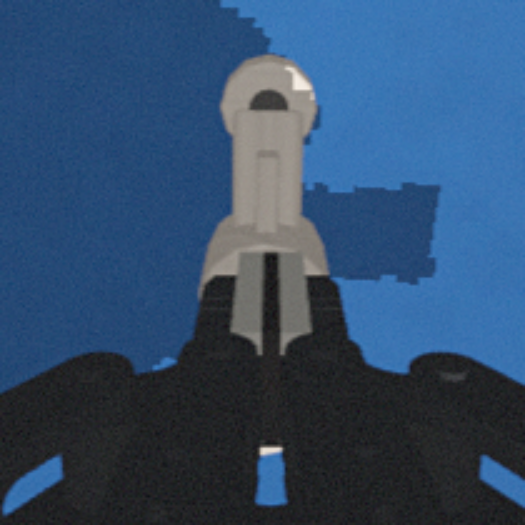

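Run:
```python
from h import *
np.set_printoptions(precision=4,suppress=True)
for n,cols in(("w2",(231,257)),("w3",(251,))):
    f=dict(np.load(n+".npz"));T=f["T"];u,v,p=cloud(f,T)
    for c in cols:
        for r in range(205,285,4):
            k=(u==c)&(v==r); print(n,c,r,p[k])
```

```text
w2 231 205 [[ 0.5894 -0.1814  0.1161]]
w2 231 209 [[ 0.5896 -0.1842  0.1157]]
w2 231 213 [[ 0.5897 -0.1869  0.1155]]
w2 231 217 [[ 0.5899 -0.1897  0.1153]]
w2 231 221 [[ 0.5899 -0.1928  0.1142]]
w2 231 225 [[ 0.5902 -0.1949  0.1158]]
w2 231 229 [[ 0.5903 -0.1979  0.1154]]
w2 231 233 [[ 0.5927 -0.1849  0.1505]]
w2 231 237 [[ 0.5932 -0.1843  0.1566]]
w2 231 241 [[ 0.5936 -0.1841  0.1614]]
w2 231 245 [[ 0.5939 -0.1847  0.1643]]
w2 231 249 [[ 0.5943 -0.1846  0.1686]]
w2 231 253 [[ 0.5946 -0.1845  0.1725]]
w2 231 257 [[ 0.595  -0.1844  0.1762]]
w2 231 261 [[ 0.5953 -0.1842  0.18  ]]
w2 231 265 [[ 0.5955 -0.1853  0.1813]]
w2 231 269 [[ 0.5956 -0.1875  0.1807]]
w2 231 273 [[ 0.5957 -0.189   0.1812]]
w2 231 277 [[ 0.5958 -0.1911  0.1809]]
w2 231 281 [[ 0.5959 -0.1926  0.1815]]
w2 257 205 [[ 0.6051 -0.1732  0.1367]]
w2 257 209 [[ 0.6053 -0.1751  0.1378]]
w2 257 213 [[ 0.6055 -0.178   0.1364]]
w2 257 217 [[ 0.6057 -0.1799  0.1375]]
w2 257 221 [[ 0.6059 -0.1826  0.1367]]
w2 257 225 [[ 0.6059 -0.1832  0.1411]]
w2 257 229 [[ 0.606  -0.1843  0.144 ]]
w2 257 233 [[ 0.6062 -0.1864  0.1444]]
w2 257 2
[... 539 characters left out ...]
3 251 213 [[ 0.6021 -0.1806  0.1298]]
w3 251 217 [[ 0.6023 -0.1827  0.1306]]
w3 251 221 [[ 0.6025 -0.1835  0.1349]]
w3 251 225 [[ 0.6026 -0.1839  0.1398]]
w3 251 229 [[ 0.6028 -0.1844  0.1442]]
w3 251 233 [[ 0.6029 -0.1837  0.1509]]
w3 251 237 [[ 0.603  -0.184   0.1552]]
w3 251 241 [[ 0.6031 -0.1837  0.1604]]
w3 251 245 [[ 0.6032 -0.1838  0.1645]]
w3 251 249 [[ 0.6033 -0.1836  0.1689]]
w3 251 253 [[ 0.6033 -0.1836  0.1726]]
w3 251 257 [[ 0.6034 -0.1838  0.1759]]
w3 251 261 [[ 0.6035 -0.1835  0.1798]]
w3 251 265 [[ 0.6036 -0.1841  0.182 ]]
w3 251 269 [[ 0.6036 -0.1825  0.1876]]
w3 251 273 [[ 0.6037 -0.1826  0.1904]]
w3 251 277 [[ 0.6037 -0.1832  0.1921]]
w3 251 281 [[ 0.6038 -0.1837  0.1939]]
```

Depth profiles show the pads spanning z 0.147–0.181, so the fingertips end about 22 mm above the reported TCP. The shut tips are resting on the boss top at 0.145, which explains the 5 N. I'll use a tip offset of +0.022 m from here on: back off, open and go deeper.

servo_tool([
  [0.0,0,0,-0.015,0,0,0],
  [0.05,-0.002,0,-0.025,0,0,0],
  [0.05,-0.002,0,-0.025,0,0,0],
  [0.05,-0.002,0,-0.025,0,0,0],
  [0.05,-0.002,0,-0.01,0,0,0],
  [0.05,-0.002,0,0.005,0,0,0],
  [0.05,-0.002,0,0.014,0,0,0],
  [0.05,-0.002,0,0.02,0,0,0],
  [0.05,-0.002,0,0.022,0,0,0],
])

```text
t: 5.18
tool_pos: [0.6063, -0.1967, 0.1]
orientation: [0.676, 0.737, -0.0, -0.0]
force: [-1.0, 0.1, 0.6]
gripper_width: 0.0503
```

servo_tool([
  [0.01,0,0,0,0,0,0],
  [0.01,0,0,0,0,0,0],
  [0.01,0,0,0,0,0,0],
  [0.01,0,0,0,0,0,0],
], grip_force=40)

```text
t: 5.68
tool_pos: [0.6069, -0.1969, 0.1012]
orientation: [0.676, 0.737, 0.0, 0.001]
force: [0.6, -0.5, 1.4]
gripper_width: 0.0286
```

servo_tool([
  [0.01,0,0,-0.015,0,0,0],
  [0.01,0,0,-0.045,0,0,0],
  [0.01,0,0,-0.085,0,0,0],
  [0.01,0,0,-0.12,0,0,0],
  [0.01,0,0,-0.12,0,0,0],
])

```text
t: 6.3
tool_pos: [0.6084, -0.1976, 0.2256]
orientation: [0.676, 0.737, 0.001, 0.004]
force: [-0.2, -0.8, -1.1]
gripper_width: 0.0287
```

Run:
```python
from h import *
np.set_printoptions(precision=4,suppress=True)
f=dict(np.load("top0.npz"));T=cam2world(f)
c=ray(f,[(172,147),(236,152),(224,236),(157,226)],.055,T)[:,:2];print(c)
print("sides",[np.hypot(*(c[i]-c[i-1])) for i in range(4)])
xd=((c[0]-c[3])+(c[1]-c[2]));yaw=np.arctan2(xd[1],xd[0]);o=c.mean(0);print("tray",o,np.degrees(yaw))
bay=o+np.array([-np.sin(yaw),np.cos(yaw)])*.0615;print("bay",bay)
u,v,p=cloud(f,T);a=p[:,:2]-o;l=np.c_[a@[np.cos(yaw),np.sin(yaw)],a@[-np.sin(yaw),np.cos(yaw)]]
k=(abs(l[:,0])<.15)&(abs(l[:,1])<.16)
for y in np.arange(-.02,.16,.01):
  j=k&(abs(l[:,1]-y)<.005)&(abs(l[:,0])<.1);print(round(y,3),np.percentile(p[j,2],[50,90]))
go([bay[0],bay[1],.2],np.degrees(yaw)+90)
```

```text
[[0.7345 0.2866]
 [0.7117 0.0521]
 [0.4049 0.1013]
 [0.4466 0.3423]]
sides [np.float64(0.29324224088380285), np.float64(0.2355799298251747), np.float64(0.310687587624252), np.float64(0.2446148182066359)]
tray [0.5744 0.1956] -10.004267837543065
bay [0.5851 0.2561]
-0.02 [0.0152 0.0316]
-0.01 [0.0234 0.0313]
0.0 [0.0076 0.0457]
0.01 [0.0472 0.0531]
0.02 [0.0054 0.0086]
0.03 [0.0057 0.0087]
0.04 [0.0052 0.0086]
0.05 [0.0058 0.0092]
0.06 [0.0054 0.0086]
0.07 [0.0057 0.009 ]
0.08 [0.0051 0.0089]
0.09 [0.0053 0.0093]
0.1 [0.0051 0.0094]
0.11 [0.0055 0.0082]
0.12 [0.0061 0.0228]
0.13 [0.0384 0.0565]
0.14 [0.0054 0.0376]
0.15 [0.0006 0.004 ]
t 6.3 pos [ 0.6084 -0.1976  0.2256] jawyaw 4.89 zax [ 0.0074 -0.0034 -1.    ] shift [0.4542 0.0153 0.0239] turn z -75.10094059335086 F [-0.21 -0.78 -1.06] w 0.0287 q [-0.43  0.07  1.57 -0.    1.5  -0.52]
```

The depth profile puts the divider at +0.008 and the outer wall at +0.13, so the bay centre is about (0.587, 0.264).

servo_tool([
  [0.01,0.03,0.001,0,0,0,0],
  [0.01,0.07,0.003,0,0,0,-8],
  [0.01,0.115,0.005,0,0,0,-16],
  [0.01,0.16,0.006,0,0,0,-24],
  [0.01,0.205,0.008,0,0,0,-32],
  [0.01,0.25,0.01,0,0,0,-40],
  [0.01,0.295,0.012,0,0,0,-48],
  [0.01,0.34,0.014,0,0,0,-56],
  [0.01,0.385,0.015,0,0,0,-64],
  [0.01,0.425,0.016,0,0,0,-71],
  [0.01,0.455,0.017,0,0,0,-75],
  [0.01,0.462,0.0175,0,0,0,-75],
])

```text
t: 7.8
tool_pos: [0.5831, 0.2663, 0.2182]
orientation: [0.087, 0.996, -0.001, -0.002]
force: [0.4, -0.2, -2.6]
gripper_width: 0.0287
```

servo_tool([
  [0.01,0,0,0.02,0,0,0],
  [0.01,0,0,0.06,0,0,0],
  [0.01,0,0,0.09,0,0,0],
  [0.01,0,0,0.09,0,0,0],
])

```text
t: 8.3
tool_pos: [0.5814, 0.2626, 0.1249]
orientation: [0.089, 0.996, -0.002, -0.004]
force: [-0.0, 0.3, -1.6]
gripper_width: 0.0285
```

```bash
python3 look.py w4
python3 - <<'E'
from h import *
go([.587,.264,-.009],80)
E
```

```text
t 8.35 pos [0.5832 0.2634 0.1279] jawyaw 79.79 zax [-0.0045 -0.0017 -1.    ] shift [ 0.0015 -0.001   0.003 ] turn z None F [ 0.27  0.47 -1.67] w 0.0286 q [ 0.31  0.15  1.65 -0.    1.35 -1.08]
t 8.35 pos [0.5832 0.2634 0.1279] jawyaw 79.79 zax [-0.0045 -0.0017 -1.    ] shift [-0.0042  0.0016  0.1369] turn z -0.21084740416343095 F [ 0.27  0.47 -1.67] w 0.0286 q [ 0.31  0.15  1.65 -0.    1.35 -1.08]
```

View pics/w4.png

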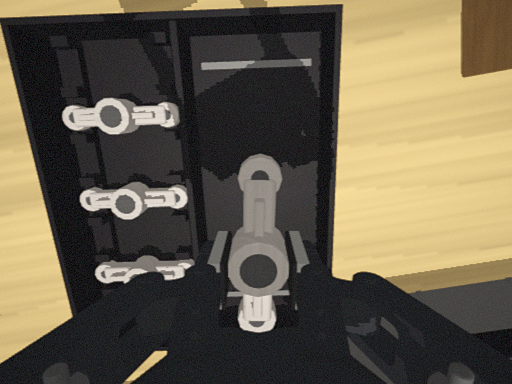

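The casting hangs level and lines up with the empty bay, centred (col 258) between the divider (about 190) and the outer wall (about 328).

servo_tool([
  [0.01,0,0,0.04,0,0,0],
  [0.01,0,0,0.08,0,0,0],
  [0.01,0,0,0.11,0,0,0],
  [0.01,0,0,0.125,0,0,0],
  [0.01,0,0,0.131,0,0,0],
  [0.01,0,0,0.134,0,0,0],
  [0.01,0,0,0.136,0,0,0],
  [0.01,0,0,0.136,0,0,0],
])

```text
t: 9.35
tool_pos: [0.585, 0.2653, -0.0046]
orientation: [0.088, 0.996, 0.0, 0.001]
force: [-0.1, 0.4, -1.7]
gripper_width: 0.029
```

servo_tool([
  [0.01,0,0,0.002,0,0,0],
  [0.01,0,0,0.004,0,0,0],
  [0.01,0,0,0.005,0,0,0],
  [0.01,0,0,0.005,0,0,0],
])

```text
t: 9.85
tool_pos: [0.5844, 0.2651, -0.0106]
orientation: [0.088, 0.996, -0.0, -0.0]
force: [-0.1, -0.3, -1.4]
gripper_width: 0.0285
```

servo_tool([
  [0.01,0,0,0.001,0,0,0],
  [0.01,0,0,0.002,0,0,0],
  [0.01,0,0,0.002,0,0,0],
])

```text
t: 10.22
tool_pos: [0.5846, 0.2651, -0.0108]
orientation: [0.088, 0.996, -0.0, -0.0]
force: [-4.2, -1.5, 7.2]
gripper_width: 0.029
```

servo_tool([
  [0.01,0,0,-0.001,0,0,0],
  [0.034,0,0,-0.001,0,0,0],
  [0.05,0,0,-0.001,0,0,0],
  [0.05,0,0,-0.001,0,0,0],
  [0.05,0,0,-0.015,0,0,0],
  [0.05,0,0,-0.045,0,0,0],
  [0.05,0,0,-0.095,0,0,0],
  [0.05,0,0,-0.15,0,0,0],
  [0.05,0,0,-0.2,0,0,0],
])

```text
t: 11.35
tool_pos: [0.5848, 0.2652, 0.1911]
orientation: [0.088, 0.996, 0.0, 0.001]
force: [0.1, -0.2, -0.1]
gripper_width: 0.0504
```

```bash
python3 look.py w5
python3 - <<'E'
from h import *
np.set_printoptions(precision=4,suppress=True)
f=dict(np.load("w5.npz"));u,v,p=cloud(f,f["T"])
for lo,hi in((.024,.045),(.010,.022)):
    k=(p[:,2]>lo)&(p[:,2]<hi)&(abs(p[:,0]-.585)<.07)&(abs(p[:,1]-.265)<.035); print(k.sum(),np.median(p[k],0),np.ptp(p[k],axis=0))
go([.523,-.233,.20],5)
E
```

```text
t 11.4 pos [0.5885 0.2665 0.2002] jawyaw 79.9 zax [ 0.0144  0.0046 -0.9999] shift [ 0.0035 -0.002   0.009 ] turn z None F [2.53 0.68 5.05] w 0.0502 q [ 0.31  0.1   1.58  0.    1.45 -1.08]
614 [0.586  0.2652 0.0316] [0.0626 0.0293 0.0104]
733 [0.568  0.2658 0.0167] [0.1006 0.0372 0.0113]
t 11.4 pos [0.5885 0.2665 0.2002] jawyaw 79.9 zax [ 0.0144  0.0046 -0.9999] shift [-0.0231 -0.5032 -0.0031] turn z 74.90269437070732 F [2.53 0.68 5.05] w 0.0502 q [ 0.31  0.1   1.58  0.    1.45 -1.08]
```

View pics/w5.png

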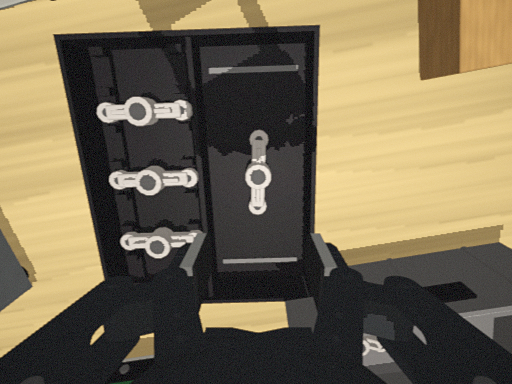

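The casting lies flat and free at (258,176) in the empty bay. Its boss top at about 0.032 m equals the floor plus 28 mm. Next is the handle.

servo_tool([
  [0.05,-0.001,-0.03,0,0,0,5],
  [0.05,-0.004,-0.075,0,0,0,12],
  [0.05,-0.006,-0.12,0,0,0,19],
  [0.05,-0.009,-0.165,0,0,0,26],
  [0.05,-0.011,-0.21,0,0,0,33],
  [0.05,-0.014,-0.255,0,0,0,40],
  [0.05,-0.016,-0.3,0,0,0,47],
  [0.05,-0.019,-0.345,0,0,0,54],
  [0.05,-0.021,-0.39,0,0,0,61],
  [0.05,-0.023,-0.435,0,0,0,68],
  [0.05,-0.026,-0.475,0,0,0,75],
  [0.05,-0.027,-0.501,0,0,0,75],
])

```text
t: 12.9
tool_pos: [0.5229, -0.2348, 0.1886]
orientation: [0.677, 0.736, 0.0, 0.001]
force: [0.4, 0.0, 0.5]
gripper_width: 0.0501
```

servo_tool([
  [0.05,0,0,0,0,0,0],
  [0.05,0,0,0,0,0,0],
  [0.05,0,0,0,0,0,0],
])

```text
t: 13.28
tool_pos: [0.5234, -0.2319, 0.1878]
orientation: [0.676, 0.737, 0.0, 0.0]
force: [0.3, -1.2, -0.0]
gripper_width: 0.0498
```

```bash
python3 look.py w6
python3 - <<'E'
from h import *
np.set_printoptions(precision=4,suppress=True)
f=dict(np.load("w6.npz"));T=f["T"];u,v,p=cloud(f,T)
k=(p[:,2]>.155)&(p[:,2]<.172)&(abs(p[:,0]-.523)<.03)&(abs(p[:,1]+.233)<.08);print("bar",k.sum(),cv2.minAreaRect(p[k,:2].astype(np.float32)),p[k,2].max())
H,S,V=cv2.split(cv2.cvtColor(f["img"],cv2.COLOR_BGR2HSV));ye=(H>18)&(H<35)&(S>170)&(V>100)
k=ye[v,u]&(p[:,2]>.085)&(p[:,2]<.11)&(abs(p[:,0]-.45)<.03);print("thumb",k.sum(),p[k].min(0),p[k].max(0),np.median(p[k],0))
go([.524,-.233,.119],5)
E
```

```text
t 13.325 pos [ 0.5234 -0.2319  0.1878] jawyaw 4.97 zax [ 3.e-04  0.e+00 -1.e+00] shift [ 0. -0. -0.] turn z None F [ 0.4   0.35 -0.05] w 0.0499 q [-0.55 -0.06  1.76  0.    1.44 -0.63]
bar 3264 ((0.5237056612968445, -0.23374752700328827), (0.014040636830031872, 0.1304185390472412), 4.9681291580200195) 0.16608633374971507
thumb 313 [ 0.4454 -0.244   0.0853] [ 0.4582 -0.2279  0.1043] [ 0.4534 -0.2348  0.1014]
t 13.325 pos [ 0.5234 -0.2319  0.1878] jawyaw 4.97 zax [ 0.0003  0.     -1.    ] shift [-0.0012  0.0005  0.0688] turn z -0.027244899634254693 F [ 0.4   0.35 -0.05] w 0.0499 q [-0.55 -0.06  1.76  0.    1.44 -0.63]
```

servo_tool([
  [0.05,-0.001,0,0.03,0,0,0],
  [0.05,-0.001,0,0.055,0,0,0],
  [0.05,-0.001,0,0.067,0,0,0],
  [0.05,-0.001,0,0.069,0,0,0],
  [0.0,-0.001,0,0.069,0,0,0],
  [0.0,-0.001,0,0.069,0,0,0],
  [0.0,-0.001,0,0.069,0,0,0],
  [0.0,-0.001,0,0.069,0,0,0],
  [0.0,-0.001,0,0.069,0,0,0],
], grip_force=40)

```text
t: 14.45
tool_pos: [0.5234, -0.2343, 0.12]
orientation: [0.676, 0.737, -0.0, 0.0]
force: [-3.6, 0.1, 5.6]
gripper_width: 0.0124
```

servo_tool([
  [0.0,0,0,-0.001,0,0,0],
  [0.0,0,0,-0.002,0,0,0],
  [0.0,0,0,-0.003,0,0,0],
  [0.0,0,0,-0.004,0,0,0],
  [0.0,0,0,-0.004,0,0,0],
])

```text
t: 15.08
tool_pos: [0.5239, -0.2342, 0.1219]
orientation: [0.676, 0.737, 0.0, 0.001]
force: [4.3, -3.9, -6.2]
gripper_width: 0.0128
```

servo_tool([
  [0.0,0,0,-0.001,0,0,0],
  [0.0,0,0,-0.002,0,0,0],
  [0.0,0,0,-0.003,0,0,0],
  [0.0,0,0,-0.003,0,0,0],
])

```text
t: 15.58
tool_pos: [0.525, -0.2341, 0.1249]
orientation: [0.676, 0.737, 0.001, 0.002]
force: [8.6, -3.6, -8.5]
gripper_width: 0.0124
```

servo_tool([
  [0.0,0,0,-0.001,0,0,0],
  [0.0,0,0,-0.002,0,0,0],
  [0.0,0,0,-0.002,0,0,0],
])

```text
t: 15.95
tool_pos: [0.5253, -0.2341, 0.1258]
orientation: [0.676, 0.737, 0.002, 0.002]
force: [13.1, -5.1, -12.9]
gripper_width: 0.0125
```

servo_tool([
  [0.0,0,0.001,-0.001,0,0,0],
  [0.0,0,0.002,-0.002,0,0,0],
  [0.0,0,0.002,-0.002,0,0,0],
])

```text
t: 16.32
tool_pos: [0.5252, -0.234, 0.126]
orientation: [0.676, 0.737, -0.0, 0.0]
force: [8.7, -8.4, -16.6]
gripper_width: 0.0127
```

```bash
python3 look.py w7
python3 - <<'E'
from h import *
np.set_printoptions(precision=4,suppress=True)
f=dict(np.load("w7.npz"));T=f["T"];u,v,p=cloud(f,T)
H,S,V=cv2.split(cv2.cvtColor(f["img"],cv2.COLOR_BGR2HSV))
o=np.array([.5925,-.2269]);a=np.radians(4.97);l=(p[:,:2]-o)@np.array([[np.cos(a),-np.sin(a)],[np.sin(a),np.cos(a)]])
blue=((H>105)&(H<125)&(S>130))[v,u]&(p[:,2]>.1)&(p[:,2]<.15)
A=np.polyfit(l[blue,0],p[blue,2],1);print("cover slope",-A[0],blue.sum())
f=dict(np.load("w6.npz"));T=f["T"];u,v,p=cloud(f,T);H,S,V=cv2.split(cv2.cvtColor(f["img"],cv2.COLOR_BGR2HSV));l=(p[:,:2]-o)@np.array([[np.cos(a),-np.sin(a)],[np.sin(a),np.cos(a)]])
blue=((H>105)&(H<125)&(S>130))[v,u]&(p[:,2]>.1)&(p[:,2]<.15);print("shut slope",-np.polyfit(l[blue,0],p[blue,2],1)[0])
E
```

```text
t 16.375 pos [ 0.5252 -0.234   0.126 ] jawyaw 4.88 zax [ 1.e-04 -6.e-04 -1.e+00] shift [ 0. -0. -0.] turn z None F [  8.41  -6.76 -16.37] w 0.0127 q [-0.55  0.    1.81 -0.    1.33 -0.63]
cover slope 0.030892525103559575 47658
shut slope -8.877889395853899e-05
```

The cover rose to a measured 0.031 rad and stopped, with the downward pull climbing to 16.6 N. It is caught. I'll lower it back, release, and go to the catch.

servo_tool([
  [0.0,0,-0.001,0.003,0,0,0],
  [0.0,0,-0.002,0.006,0,0,0],
  [0.0,0,-0.002,0.009,0,0,0],
  [0.0,0,-0.002,0.011,0,0,0],
  [0.05,0,-0.002,0.011,0,0,0],
  [0.05,0,-0.002,0.011,0,0,0],
  [0.05,0,-0.002,0.011,0,0,0],
  [0.05,0,-0.002,-0.02,0,0,0],
  [0.05,0,-0.002,-0.06,0,0,0],
  [0.02,0,-0.01,-0.075,0,0,0],
  [0.0,0,-0.02,-0.075,0,0,0],
  [0.0,0,-0.03,-0.075,0,0,0],
])

```text
t: 17.88
tool_pos: [0.4937, -0.2358, 0.2025]
orientation: [0.676, 0.737, -0.0, -0.002]
force: [-0.0, 0.1, -1.5]
gripper_width: 0.0003
```

```bash
python3 -c "
from h import *
go([.4526,-.266,.068],5)"
```

```text
t 17.875 pos [ 0.4937 -0.2358  0.2025] jawyaw 4.88 zax [-0.0027  0.0017 -1.    ] shift [-0.0269 -0.0431  0.1345] turn z -0.11542077446314636 F [-0.03  0.13 -1.46] w 0.0003 q [-0.58 -0.13  1.8  -0.    1.47 -0.67]
```

servo_tool([
  [0.0,-0.013,-0.021,0.0,0,0,0],
  [0.0,-0.027,-0.043,0.0,0,0,0],
  [0.0,-0.027,-0.043,0.03,0,0,0],
  [0.0,-0.027,-0.043,0.06,0,0,0],
  [0.0,-0.027,-0.043,0.09,0,0,0],
  [0.0,-0.027,-0.043,0.09,0,0,0],
  [0.0,-0.027,-0.043,0.09,0,0,0],
])

```text
t: 18.75
tool_pos: [0.4546, -0.2669, 0.1148]
orientation: [0.676, 0.737, -0.0, -0.0]
force: [0.3, -0.8, 0.5]
gripper_width: -0.0001
```

```bash
python3 look.py w8;  python3 -c "
from h import *
go([.4526,-.266,.069],5)"
```

```text
t 18.8 pos [ 0.4552 -0.2673  0.1157] jawyaw 4.88 zax [ 0.0012 -0.001  -1.    ] shift [ 0.0004 -0.0005  0.0009] turn z None F [ 0.23 -0.26  0.1 ] w -0.0 q [-0.67 -0.1   1.93 -0.    1.32 -0.76]
t 18.8 pos [ 0.4552 -0.2673  0.1157] jawyaw 4.88 zax [ 0.0012 -0.001  -1.    ] shift [ 0.0016 -0.0025  0.0467] turn z -0.11754959218416161 F [ 0.23 -0.26  0.1 ] w -0.0 q [-0.67 -0.1   1.93 -0.    1.32 -0.76]
```

View pics/w8.png

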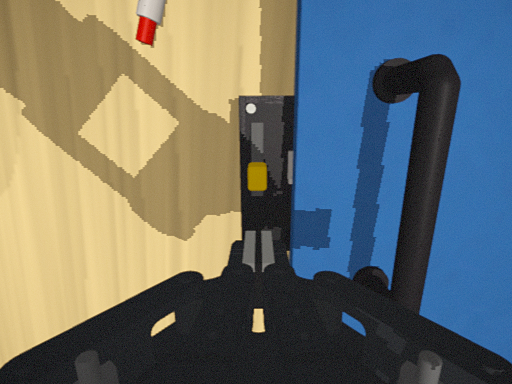

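The shut fingers (258,250) line up with the yellow thumb (257,176) along the slot, and they clear the cover's front edge. I'll go down and push.

servo_tool([
  [0.0,0,-0.003,0.02,0,0,0],
  [0.0,0,-0.003,0.04,0,0,0],
  [0.0,0,-0.003,0.046,0,0,0],
  [0.0,0,-0.003,0.046,0,0,0],
  [0.0,0.004,-0.003,0.046,0,0,0],
  [0.0,0.008,-0.003,0.046,0,0,0],
  [0.0,0.012,-0.003,0.046,0,0,0],
  [0.0,0.015,-0.003,0.046,0,0,0],
  [0.0,0.018,-0.003,0.046,0,0,0],
  [0.0,0.021,-0.003,0.046,0,0,0],
])

```text
t: 20.05
tool_pos: [0.4503, -0.2465, 0.0692]
orientation: [0.676, 0.737, -0.0, 0.001]
force: [1.0, -3.1, 2.7]
gripper_width: -0.0003
```

servo_tool([
  [0.0,0.003,0,0,0,0,0],
  [0.0,0.006,0,0,0,0,0],
  [0.0,0.009,0,0,0,0,0],
  [0.0,0.009,0,0,0,0,0],
])

```text
t: 20.55
tool_pos: [0.4492, -0.2367, 0.0684]
orientation: [0.676, 0.737, 0.0, -0.0]
force: [0.6, -1.7, 1.2]
gripper_width: 0.0003
```

servo_tool([
  [0.0,0.003,0,0,0,0,0],
  [0.0,0.005,0,0,0,0,0],
  [0.0,0.007,0,0,0,0,0],
  [0.0,0.007,0,0,0,0,0],
])

```text
t: 21.05
tool_pos: [0.449, -0.2344, 0.0687]
orientation: [0.676, 0.737, -0.003, 0.004]
force: [2.6, -17.6, -5.2]
gripper_width: 0.0002
```

The force rose to 17.6 N after about 20 mm of push, so the catch is at its back stop. I'll back off and return to the handle.

servo_tool([
  [0.0,-0.006,0,0,0,0,0],
  [0.0,-0.012,0,0,0,0,0],
  [0.0,-0.012,0,-0.04,0,0,0],
  [0.0,-0.012,0,-0.08,0,0,0],
  [0.03,-0.012,0,-0.12,0,0,0],
  [0.05,0,0.03,-0.12,0,0,0],
  [0.05,0,0.07,-0.12,0,0,0],
  [0.05,0,0.075,-0.12,0,0,0],
  [0.05,0,0.075,-0.12,0,0,0],
])

```text
t: 22.18
tool_pos: [0.5228, -0.2234, 0.1878]
orientation: [0.676, 0.737, -0.0, -0.001]
force: [-0.8, -0.1, -0.6]
gripper_width: 0.05
```

```bash
python3 look.py w9
python3 - <<'E'
from h import *
np.set_printoptions(precision=4,suppress=True)
f=dict(np.load("w9.npz"));T=f["T"];u,v,p=cloud(f,T)
H,S,V=cv2.split(cv2.cvtColor(f["img"],cv2.COLOR_BGR2HSV));ye=(H>18)&(H<35)&(S>170)&(V>100)
k=ye[v,u]&(p[:,2]>.085)&(p[:,2]<.11)&(abs(p[:,0]-.45)<.03);print("thumb",k.sum(),p[k].min(0),p[k].max(0))
go([.524,-.234,.119],5)
E
```

```text
t 22.225 pos [ 0.5225 -0.2236  0.1879] jawyaw 4.89 zax [-1.7e-03  9.0e-04 -1.0e+00] shift [0.0002 0.0003 0.0001] turn z None F [ 0.37 -0.44  0.41] w 0.0498 q [-0.54 -0.07  1.77 -0.    1.44 -0.62]
thumb 319 [ 0.4439 -0.2221  0.0851] [ 0.4563 -0.2064  0.1039]
t 22.225 pos [ 0.5225 -0.2236  0.1879] jawyaw 4.89 zax [-0.0017  0.0009 -1.    ] shift [-0.0106  0.0007  0.0689] turn z -0.11069237616146665 F [ 0.37 -0.44  0.41] w 0.0498 q [-0.54 -0.07  1.77 -0.    1.44 -0.62]
```

The thumb has moved 21.7 mm back, so I expect the cover to be free. Regrip the bar.

servo_tool([
  [0.05,-0.01,0.001,0.02,0,0,0],
  [0.05,-0.01,0.001,0.05,0,0,0],
  [0.05,-0.01,0.001,0.067,0,0,0],
  [0.05,-0.01,0.001,0.069,0,0,0],
  [0.0,-0.01,0.001,0.069,0,0,0],
  [0.0,-0.01,0.001,0.069,0,0,0],
  [0.0,-0.01,0.001,0.069,0,0,0],
  [0.0,-0.01,0.001,0.069,0,0,0],
], grip_force=50)

```text
t: 23.22
tool_pos: [0.5232, -0.2344, 0.1211]
orientation: [0.676, 0.737, -0.002, -0.002]
force: [-10.7, -0.7, 6.7]
gripper_width: 0.0123
```

servo_tool([
  [0.0,0,0.001,-0.003,0,0,0],
  [0.0,0,0.002,-0.006,0,0,0],
  [0.0,0,0.003,-0.008,0,0,0],
  [0.0,0,0.004,-0.011,0,0,0],
  [0.0,0,0.004,-0.011,0,0,0],
])

```text
t: 23.85
tool_pos: [0.526, -0.2341, 0.1295]
orientation: [0.676, 0.737, -0.003, -0.003]
force: [-8.0, -3.0, -3.0]
gripper_width: 0.0124
```

The cover is free: it rose over 9 mm with only 3 N downward. Swing it along the arc.

servo_tool([
  [0.0,0,0.002,-0.005,0,0,0],
  [0.0,0,0.0085,-0.0205,0,0,0],
  [0.0,0,0.0175,-0.035,0,0,0],
  [0.0,0,0.0275,-0.049,0,0,0],
  [0.0,0,0.0385,-0.062,0,0,0],
  [0.0,0,0.0385,-0.062,0,0,0],
])

```text
t: 24.6
tool_pos: [0.5649, -0.2308, 0.1951]
orientation: [0.676, 0.737, -0.003, -0.002]
force: [-14.8, 0.7, 7.1]
gripper_width: 0.012
```

servo_tool([
  [0.0,0,0.011,-0.014,0,0,0],
  [0.0,0,0.024,-0.025,0,0,0],
  [0.0,0,0.038,-0.0345,0,0,0],
  [0.0,0,0.053,-0.043,0,0,0],
  [0.0,0,0.053,-0.043,0,0,0],
])

```text
t: 25.22
tool_pos: [0.6203, -0.226, 0.2398]
orientation: [0.676, 0.737, -0.001, 0.001]
force: [-8.2, 0.9, 8.5]
gripper_width: 0.0119
```

servo_tool([
  [0.0,0,0.0075,-0.0045,0,0,0],
  [0.0,0,0.015,-0.008,0,0,0],
  [0.0,0,0.0235,-0.0115,0,0,0],
  [0.0,0,0.031,-0.014,0,0,0],
  [0.0,0,0.0395,-0.0165,0,0,0],
  [0.0,0,0.0475,-0.0185,0,0,0],
  [0.0,0,0.0475,-0.0185,0,0,0],
  [0.0,0,0.0475,-0.0185,0,0,0],
  [0.0,0,0.0475,-0.0185,0,0,0],
])

```text
t: 26.35
tool_pos: [0.6673, -0.2218, 0.2581]
orientation: [0.676, 0.737, -0.001, 0.001]
force: [-5.3, 0.8, 7.6]
gripper_width: 0.0119
```

```bash
python3 look.py w10
python3 - <<'E'
from h import *
np.set_printoptions(precision=4,suppress=True)
o=np.array([.5925,-.2269]);a=np.radians(4.97)
for n in("scene","top"):
    f=imaging.grab_frame(n);cv2.imwrite(f"pics/{n}1.png",f["img"]);T=cam2world(f);u,v,p=cloud(f,T);H,S,V=cv2.split(cv2.cvtColor(f["img"],cv2.COLOR_BGR2HSV))
    l=(p[:,:2]-o)@np.array([[np.cos(a),-np.sin(a)],[np.sin(a),np.cos(a)]])
    k=((H>105)&(H<125)&(S>110))[v,u]&(p[:,2]>.10)&(abs(l[:,0])<.16)&(abs(l[:,1])<.16)
    q=np.c_[l[k,0],p[k,2]];c=np.median(q,0);w=np.linalg.svd(q-c,full_matrices=False)[2][0];print(n,k.sum(),"cover angle",np.arctan2(abs(w[1]),abs(w[0])),q.min(0),q.max(0))
    if n=="top":
        k=(abs(p[:,0]-.586)<.06)&(abs(p[:,1]-.265)<.03)&(p[:,2]>.022)&(p[:,2]<.05);print("boss",k.sum(),np.median(p[k],0))
s=read_state();go(s["tool_pos"])
a=cv2.imread("pics/scene1.png");b=cv2.imread("pics/top1.png");cv2.imwrite("pics/both.png",cv2.resize(np.hstack([a[50:300,60:440],b[90:340,100:480]]),None,fx=1.05,fy=1.05))
E
```

```text
t 26.4 pos [ 0.6673 -0.2219  0.2581] jawyaw 4.89 zax [ 5.0e-04 -1.9e-03 -1.0e+00] shift [ 0.  0. -0.] turn z None F [-5.41  0.7   7.08] w 0.012 q [-0.43  0.21  1.36 -0.    1.57 -0.51]
scene 1561 cover angle 1.0401829887502 [0.0053 0.1083] [0.1287 0.3091]
top 504 cover angle 1.0281701016024107 [0.0026 0.112 ] [0.128  0.3133]
boss 76 [0.5847 0.2628 0.0319]
t 26.5 pos [ 0.6673 -0.2218  0.2581] jawyaw 4.89 zax [ 0.0005 -0.0018 -1.    ] shift [0. 0. 0.] turn z None F [-4.98 -0.23  7.07] w 0.012 q [-0.43  0.21  1.36 -0.    1.57 -0.51]
```

View pics/both.png

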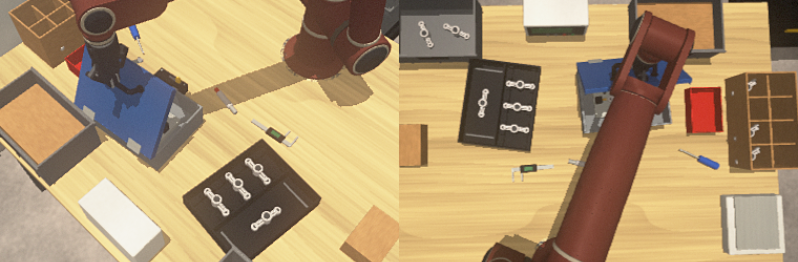

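The views show the cover held open at about 1.03 rad, the casting flat in the bay, and the bystanders in place. The arm is still, so I'm handing in.

```bash
python3 -c "
from rig import robot
print(robot.job_done())"
```

```text
the job is handed in; nothing more can be done
None
```

The job is done and handed in at about 26.5 s of the 67 s; the hand-in gives no verdict, so what follows are my own last checks.

- **Casting:** it was laid in the empty bay and released. The boss top reads about 0.032 m, which is the bay floor plus 28 mm, and it had not moved in the last picture.
- **Tug test:** with the catch untouched, the cover rose to a measured 0.031 rad and stopped at about 17 N, so it was caught. I lowered it again without forcing it.
- **Catch:** I slid it back 21.7 mm to its stop, where the push rose to about 18 N. The cover then lifted freely.
- **Cover:** the two fixed cameras measured 1.04 and 1.03 rad. It is held by the bar with a 50 N grip, finger opening 12 mm, and was still at hand-in. About 9 N of side load remained on the tool.
- **Bystanders:** they look unmoved in the last views, but I did not measure them one by one.

**What disagreed:** the fingertips end about 22 mm short of the reported TCP. Because of this, the first grasp closed above the boss, pressing lightly on it (about 5 N). I corrected for the offset afterwards. The finger opening read 12 mm on the 14 mm bar, and the grip held throughout.

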